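Swing out the tool carousel and index a tool to the loading gap

TASK

The next job on the router needs the tool with the red flange. Press down the lever handle of the small blue cabinet door and swing the door round until you feel its hold-open stay catch, so that it stays open by itself, without forcing the stay out of its setting; then turn the tool carousel on the door by the black hexagonal knob on its hub until the red tool has clicked into place at the loading gap, the opening in the rail between the two yellow balls. All tools must stay hanging in their forks, and the glue bottle and the tape measure beside the cabinet must be left alone.

Things in the scene. Friction and masses are not known exactly. Their poses are not given: they have to be found in the camera images.
- cabinet: grey steel cabinet, 220 deep (x) x 260 wide (y) x 255 mm high; its front (-x) is a blue framed door with a clear window. Origin: centre of its underside; x to the back, z up. Its roof is closed: the tool carousel inside is mounted on the door and swings out with it
- door (a joint): door angle, rad: 0 shut. Vertical hinge at the left edge seen from the robot; opening brings the free right edge towards the robot and round to the left (clockwise from above). A light spring (0.15 N m) swings it shut until the sprung roller of the adjustable stay has snapped over (0.6 N m, somewhere from 1.0 to 1.65); some 0.25 beyond that it meets a rigid stop and stays
- door_hinge (a point): point on the hinge axis, 200 mm above the table; the frame turns with the door: y runs along the door from free edge to hinge, -x is its outward normal. Door: 258 mm wide (y = 0 to -0.258), 16 mm thick (x = -0.008 to 0.008), from 40 to 255 mm above the table
- stay_roller (a point): brass roller on the arm of the hold-open stay, under the foot of the door's hinge. The arm is clamped by friction at a setting that differs each time; forcing the door against the stop (over about 25 N at the lever) makes it slip
- lever (a joint): lever handle angle, rad: 0 level and latched, grows as its end is pressed down, stop at 0.75. The latch is clear of its catch beyond about 0.4; a spring lifts the lever when let go, so it must be held down until the door has moved 0.15 rad
- lever_grip (a point): where to hold the steel lever: a level bar 14 mm thick along the door, 235 mm above the table, axis 55 mm off the door's face (x = -0.063, y = -0.132 in the door_hinge frame). Its pivot, along the door's normal, is 68 mm from here towards the free edge; the bar ends 39 mm from here towards the hinge. Frame as the door's, turning with the lever
- carousel (a joint): carousel angle, rad, counterclockwise from above positive, 0 at the start; turns without end; a sprung plunger clicks it into place every 60 degrees (about 0.3 N m to turn)
- knob_grip (a point): centre of the black hexagonal hand knob on the carousel's hub, on its vertical axis, 212 mm above the table: 34 mm across flats (two flats face along frame y, the others every 60 degrees), 26 mm high, turns with the carousel. The tools around it end 184 mm above the table. In the door_hinge frame it lies at x = 0.104, y = -0.118
- loading_gap (a point): loading place on the door, in the opening of the aluminium guard rail between two yellow balls, on the carousel's side towards the door's free edge, 58 mm from the carousel's axis, 122 mm above the table. Its fork is empty at the start; the three tools hang in forks 60 or 120 degrees to either side of it, in any order
- tool_red: tool holder with a red flange, 122 mm long, hanging upright in a carousel fork 58 mm from the carousel's axis: brass cutter and dark nut (30 mm dia.) below, red flange 42 mm dia. x 12 mm, bright taper and stud reaching 62 mm above the origin. Origin on its axis at the flange's underside (z = 0.122 when seated), z up
- tool_blue: tool holder with a blue flange, 122 mm long, hanging upright in a carousel fork 58 mm from the carousel's axis: brass cutter and dark nut (30 mm dia.) below, blue flange 42 mm dia. x 12 mm, bright taper and stud reaching 62 mm above the origin. Origin on its axis at the flange's underside (z = 0.122 when seated), z up
- tool_yellow: tool holder with a yellow flange, 122 mm long, hanging upright in a carousel fork 58 mm from the carousel's axis: brass cutter and dark nut (30 mm dia.) below, yellow flange 42 mm dia. x 12 mm, bright taper and stud reaching 62 mm above the origin. Origin on its axis at the flange's underside (z = 0.122 when seated), z up
- glue: glue bottle, 52x58x184 mm, standing on the table right of the cabinet; origin under its centre
- tape: tape measure, 36x80x64 mm, standing on the table to the right; origin under its centre

How it is judged:
By the outcome, as a careful person would: the job done as asked, in the order asked, and still so for the second after the job is handed in, with the robot touching nothing.
It also fails if it takes over 64 s, if anything falls off the work surface, if the arm or the gripper's body presses on something with over 40 N, if the wrist force passes 120 N, or if a joint passes its speed limit or range.

ROBOT

A 7-joint arm with a two-finger parallel gripper is mounted at the origin on a cart in front of the work surface, level with it; the furniture and walls round the work are solid. World frame = base frame: x ahead of the robot, y to its left, z up, the work surface at z = 0. Lengths are in m, angles in rad, forces in N, time in s.
With the tool pointing down it reaches from about 0.425 to 0.875 m from the base axis. Payload 4.7 kg.
Tool frame: the origin (TCP) lies between the finger pads; the fingertips stand 11 mm ahead of it and the grasp point (between the pads) lies 8 mm behind it; z points along the fingers, y is the line along which they close (so a half turn about z gives the same grasp; the last joint's range is limited). The gripper opens to 87 mm and grips with 3 to 60 N. Pads are 19 mm wide; open, the fingers measure 117 mm over their backs; the gripper's body (75 mm by 190 mm) begins 51 mm behind the grasp point.
Start: joints at [1.319, 0.321, -0.07, 1.45, 0.023, 1.371, -0.057], TCP at [0.171, -0.627, 0.234] pointing down, gripper open.
Joint ranges: [-2.86, 2.86], [-0.3, 2.09], [-1.38, 1.24], [0.06, 2.45], [-1.56, 4.7], [0.09, 2.05], [-2.69, 2.69]. Speed limits (rad/s): [2.57, 2.57, 3.14, 3.14, 3.14, 3.14, 3.14].

INTERFACE

Orientations are given as a rotation vector (axis times angle).
In Python, from bench import ctrl gives the robot as it stands. The module is installed in compiled form; this text tells all that it offers.
- The arm moves only by the shell command python3 -m inch 'ROWS' [FORCE]. ROWS is JSON, a list of rows, each an object with "slide": the shift along the tool's x, y, z scaled (see below), a list of three; "angular": the turn, a rotation vector about the tool's x, y, z scaled (see below), a list of three; "claw": the opening, from -1 (shut) to 1 (fully open). In form: [{"slide": [tx, ty, tz], "angular": [rx, ry, rz], "claw": claw}, ...]. A call has 1 to 10 rows; each row is the pose to reach, as a shift and turn from the pose commanded when the call began, along the tool's axes at that moment; what a row does not reach only later rows make up. The controller multiplies each number of a shift by 0.25 m and each number of a turn by 30 degrees. A row lasts 1/10 s, in which the tool goes at most 50 mm and 8.59 degrees, less where a joint would pass 70% of its speed; a pose out of reach is approached as far as the arm can. A call with a number of a shift or a turn outside -1 to 1 is refused whole. A call with a gripper value outside its range is refused whole. The fingers move at their own pace and stop on an object; FORCE is the grip in N (left out, the last holds). Time passes only in rows, so rows that repeat a pose let the fingers close. It gives the time, the measured TCP pose, the force, the opening and the grip force at its end, in the units of the state.
- ctrl.get_state(): the state, without advancing time (a new reading comes with each control period).
- ctrl.get_image(name): name is "scene" or "top" or "wrist"; returns a dict with "color" (400x640x3 uint8, red, green, blue), "depth" (400x640 float32, m along the optical axis (not along the pixel's ray), 0 where there is no reading), "camera_matrix" (3x3 intrinsics, pixels), "extrinsics" (4x4, takes a point from camera to world coordinates); the wrist camera has in their place "tool_from_camera" (4x4, takes a point from camera to tool coordinates, whose origin is the TCP and whose axes are the flange's). Camera axes: x right, y up, looking along -z (the intrinsics and any distortion apply to the point x, -y, -z); pixel columns grow to the right and rows downward; lengths in m; the calibration is good to about 2 mm. A picture is of the moment at which its call begins: read the wrist's pose just before it.
- ctrl.close_job(): hands the job in; it is judged then, once.
Trained networks look in the newest picture that a camera, given by its name, has taken for a name from the list of things; names that differ only in an ending like _2 or _b are one class to them, and where a whole thing is asked for, a point or a joint stands for the part that bears it (a point fixed in the world has none). Each returns a list of dicts, best first, with "confidence" (0 to 1); they miss things now and then, are a little off and sometimes report something else, mostly with a low value. They report only what shows in the picture. A call takes as long as a camera call.
- ctrl.find_in(query, camera): "bbox" ([centre column, centre row, width, height] in pixels, round what is visible of it).
- ctrl.outline_of(query, camera): "mask" (400x640 bool, what is visible of it) and "bbox" ([centre column, centre row, width, height] in pixels, round what is visible of it).
The state is a dict: "time": time; "joint_positions": joint angles; "qd": joint speeds; "joint_torque": joint torques, N m; "position": TCP position; "tool_rot": TCP orientation; "ft_force": force on the tool from outside, world axes, zero at the start; "torque": the same for the moment, N m; "grip_width": opening from 0.0 (shut) to 1.0 (fully open); "grip_force": force on a finger pad.
Only numpy, scipy, OpenCV 4.12 (cv2) and the standard library are available. Lean on these libraries where they do the work, as an engineer would, in place of code of your own. Each camera call takes 0.05 s, during which the arm holds its last target. There are 200 camera calls.

## Working session

There is one attempt and no reset: what is moved stays moved. The work goes in short steps, Python scripts to look and compute and a shell command to move; the robot and the scene stay as the last step left them, time stands still between calls to the robot, and variables do not carry over. Pictures are saved under pics/ and viewed, at most 10 in all, crops included, and the job is handed in when it is done.

```bash
mkdir -p pics; cat > h.py <<'E'
import numpy as np, cv2
from bench import ctrl
from scipy.spatial.transform import Rotation as R
def st():
    s=ctrl.get_state(); return s
def pts(im,T,uv=None):
    K=im["camera_matrix"];d=im["depth"]
    v,u=np.mgrid[0:400,0:640]
    x=(u-K[0,2])/K[0,0]*d; y=-(v-K[1,2])/K[1,1]*d
    P=np.stack([x,y,-d],-1)
    return P@T[:3,:3].T+T[:3,3]
def world(name):
    s=st(); im=ctrl.get_image(name)
    if name=="wrist":
        T=np.eye(4);T[:3,:3]=R.from_rotvec(s["tool_rot"]).as_matrix();T[:3,3]=s["position"]
        T=T@im["tool_from_camera"]
    else: T=im["extrinsics"]
    return im,pts(im,T),T
def save(im,n): cv2.imwrite("pics/"+n,im["color"][...,::-1])
E
cat > a.py <<'E'
from h import *
s=st();print(s)
np.set_printoptions(precision=3,suppress=True)
for c in("scene","top"):
    im,P,T=world(c); save(im,c+"1.png"); print(c,T,im["camera_matrix"])
    for q in("cabinet","door","lever","lever_grip","knob_grip","loading_gap","tool_red","tool_blue","tool_yellow","glue","tape","stay_roller","door_hinge"):
        r=ctrl.outline_of(q,c)
        for o in r[:1]:
            m=o["mask"]&(im["depth"]>0); p=P[m]
            print(c,q,round(o["confidence"],2),np.round(o["bbox"]), np.median(p,0) if len(p) else None, np.percentile(p,[3,97],axis=0).tolist() if len(p) else None)
E
python3 a.py; cd pics; python3 -c "
import cv2,numpy as np
cv2.imwrite('both1.png',cv2.resize(np.vstack([cv2.imread('scene1.png'),cv2.imread('top1.png')]),(480,600)))"
```

```text
{'time': 0.0, 'joint_positions': array([ 1.31909802,  0.32179483, -0.07010531,  1.45168903,  0.02261652,
        1.37079827, -0.05688714]), 'qd': array([ 1.88809285e-03, -3.10002144e-04, -1.61522567e-03,  4.84524803e-05,
        6.46982670e-04,  2.86939770e-04, -2.15814567e-03]), 'joint_torque': array([ 7.89713722e-04, -4.91278625e+01, -4.04016897e-01, -3.12519658e+01,
       -6.39937911e-02,  4.36598877e-02,  1.49730708e-04]), 'position': array([ 0.17055906, -0.62666387,  0.23247291]), 'tool_rot': array([-3.11202468e+00, -4.16143132e-01,  5.65240271e-04]), 'ft_force': array([ 0.09468029, -0.62573423, -0.93277962]), 'torque': array([-0.00463152,  0.04530795,  0.00404355]), 'grip_force': 0.0, 'grip_width': 0.9993710625912806}
scene [[ 0.292  0.793 -0.535  0.114]
 [-0.957  0.244 -0.159 -0.213]
 [ 0.004  0.558  0.83   0.944]
 [ 0.     0.     0.     1.   ]] [[408.875   0.    314.4  ]
 [  0.    408.875 193.872]
 [  0.      0.      1.   ]]
scene cabinet 0.94 [296. 166. 145. 164.] [ 0.632 -0.004  0.255] [[0.5711348534652073, -0.12118742158006693, 0.024508948928038322], [0.8204317517478061, 
[... 2614 characters left out ...]
84820401073478, -0.2827396059747843, 0.0021233233948516053], [0.665581273474531, -0.23744553191194095, 0.16628632166911197]]
top tape 0.76 [394. 230.  33.  18.] [ 0.484 -0.198  0.057] [[0.4674948675678541, -0.24318214697343113, -0.0002329031106890977], [0.5074490731849833, -0.1687911720241196, 0.06637967988271286]]
top stay_roller 0.67 [318. 217.  47.  46.] [ 0.544 -0.034  0.241] [[0.5345355357808047, -0.06523222105124662, 0.2342149915653625], [0.590655555113652, 0.044479172598592034, 0.2516653031703442]]
top door_hinge 0.9 [298. 212. 104.  66.] [0.6   0.01  0.227] [[0.5377211388316933, -0.10501175275869566, 0.053102264809483025], [0.6113332980706139, 0.1331659908527421, 0.2566306824696045]]
```

View pics/both1.png

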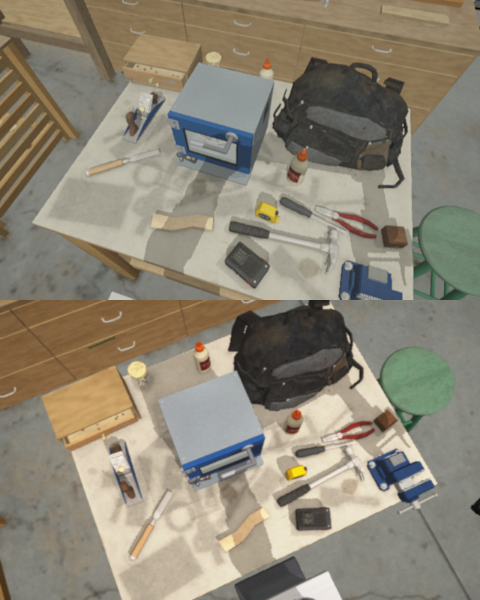

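```bash
cat > b.py <<'E'
from h import *
np.set_printoptions(precision=4,suppress=True)
for c in("scene","top"):
    im,P,T=world(c); p=P[im["depth"]>0]
    # roof 
    m=(abs(p[:,2]-0.255)<.006)&(p[:,0]>.55)&(p[:,0]<.87)&(abs(p[:,1])<.2)
    r=cv2.minAreaRect((p[m][:,:2]*1000).astype(np.float32)); print(c,"roof",r,cv2.boxPoints(r).tolist(),p[m][:,2].mean())
    # door plane at mid heights
    m=(p[:,2]>.06)&(p[:,2]<.22)&(p[:,0]>.58)&(p[:,0]<.63)&(abs(p[:,1])<.15)
    q=p[m]; f=np.polyfit(q[:,1],q[:,0],1)
    for k in range(4):
        e=q[:,0]-np.polyval(f,q[:,1]); g=abs(e)<.006; f=np.polyfit(q[g][:,1],q[g][:,0],1)
    print("door x=f(y)",f,g.sum(),q[g][:,1].min(),q[g][:,1].max())
    m=(p[:,2]>.225)&(p[:,2]<.26)&(p[:,0]>.52)&(p[:,0]<.562)&(abs(p[:,1])<.15)
    q=p[m]; r=cv2.minAreaRect((q[:,:2]*1000).astype(np.float32)); print("lever",len(q),r,np.percentile(q,[1,50,99],axis=0))
    # lever line
    f=np.polyfit(q[:,1],q[:,0],1);print(f)
E
python3 b.py
```

```text
scene roof ((715.7589111328125, 8.772003173828125), (260.1985778808594, 245.51133728027344), 87.8857421875) [[588.287109375, -116.70997619628906], [833.63134765625, -125.76747131347656], [843.230712890625, 134.2539825439453], [597.886474609375, 143.3114776611328]] 0.2566492393963046
door x=f(y) [0.0344 0.6028] 3270 -0.11529412326148433 0.1498868896662914
lever 389 ((543.5082397460938, -6.651206970214844), (25.4061336517334, 114.62737274169922), 6.045412063598633) [[ 0.5364 -0.0618  0.2343]
 [ 0.5424 -0.0137  0.2422]
 [ 0.5605  0.0483  0.2461]]
[-0.0239  0.5433]
top roof ((712.1986694335938, 8.632453918457031), (260.3497009277344, 243.75369262695312), 87.77119445800781) [[585.3515014648438, -116.7041015625], [828.9208374023438, -126.18373107910156], [839.0458374023438, 133.96900939941406], [595.4765014648438, 143.44863891601562]] 0.2542451725710217
door x=f(y) [0.0337 0.5988] 1393 -0.11395402255148893 0.14970318580940434
lever 366 ((543.0430297851562, -6.188426971435547), (28.602359771728516, 114.7727279663086), 4.909143447875977) [[ 0.5331 -0.061   0.2344]
 [ 0.5412 -0.0123  0.2407]
 [ 0.5604  0.0496  0.246 ]]
[-0.0361  0.5417]
```

The scene picture (upper half of the image) shows the blue door's lever at about (285,191) in scene pixels, with the tape measure and glue to the right of the cabinet. I have the cabinet's yaw, about -2°, and the lever position. Next I'll work out the approach.

```bash
cat >> h.py <<'E'
H=np.array([0.613,0.142]); A0=-0.035
def Rt(phi,t=0.,roll=0.):
    a=A0-phi; i=np.array([np.cos(a),np.sin(a),0]); u=np.array([0,0,1.])
    x=np.array([-np.sin(a),np.cos(a),0]); z=i*np.sin(t)-u*np.cos(t); y=np.cross(z,x)
    return np.stack([x,y,z],1)
def door(phi,p):  # door frame xy -> world xy
    a=A0-phi; c,s=np.cos(a),np.sin(a)
    return H+np.array([[c,-s],[s,c]])@np.asarray(p)
def rel(p,Rm,base=None):
    s=st() if base is None else base
    Rc=R.from_rotvec(s["tool_rot"]).as_matrix()
    sl=Rc.T@(np.asarray(p)-s["position"])/.25
    an=R.from_matrix(Rc.T@Rm).as_rotvec()/np.radians(30)
    return np.round(sl,3).tolist(),np.round(an,3).tolist()
E
python3 - <<'E'
from h import *
print(door(0,[-.063,-.132]))
R0=R.from_rotvec(st()["tool_rot"]).as_matrix()
print(rel([.20,-.55,.35],R0))
print(rel([.50,.012,.35],Rt(0,.35)))
E
```

```text
[0.54541953 0.01228539]
([0.194, -0.267, -0.466], [0.0, 0.0, 0.0])
([1.942, -2.121, -0.466], [-0.576, 0.424, -2.399])
```

```bash
python3 -m inch '[{"slide":[0,0,-0.47],"angular":[0,0,0],"claw":0.0},{"slide":[0,0,-0.47],"angular":[0,0,0],"claw":0.0},{"slide":[0.3,-0.3,-0.47],"angular":[0,0,-0.3],"claw":0.0},{"slide":[1,-1,-0.47],"angular":[0,0,-1],"claw":0.0},{"slide":[1,-1,-0.47],"angular":[0,0,-1],"claw":0.0},{"slide":[1,-1,-0.47],"angular":[0,0,-1],"claw":0.0},{"slide":[1,-1,-0.47],"angular":[0,0,-1],"claw":0.0},{"slide":[1,-1,-0.47],"angular":[0,0,-1],"claw":0.0},{"slide":[1,-1,-0.47],"angular":[0,0,-1],"claw":0.0},{"slide":[1,-1,-0.47],"angular":[0,0,-1],"claw":0.0}]' 25
python3 - <<'E'
from h import *
print(rel([.50,.012,.35],Rt(0,.35)))
E
```

```text
time: 2.5
position: [0.3507, -0.3138, 0.3523]
tool_rot: [2.892, 1.224, 0.003]
ft_force: [0.3, 0.2, -0.2]
grip_width: 0.501
grip_force: 0.0
([1.351, -0.478, 0.01], [-0.633, 0.244, -1.389])
```

```bash
python3 -m inch '[{"slide":[1,-0.4,0],"angular":[-0.4,0.2,-1],"claw":0.0},{"slide":[1,-0.4,0],"angular":[-0.4,0.2,-1],"claw":0.0},{"slide":[1,-0.4,0],"angular":[-0.4,0.2,-1],"claw":0.0},{"slide":[1,-0.4,0],"angular":[-0.4,0.2,-1],"claw":0.0},{"slide":[1,-0.4,0],"angular":[-0.4,0.2,-1],"claw":0.0},{"slide":[1,-0.4,0],"angular":[-0.4,0.2,-1],"claw":0.0}]'
python3 - <<'E'
from h import *
print(rel([.50,.012,.35],Rt(0,.35)))
E
```

```text
time: 3.1
position: [0.4416, -0.1042, 0.352]
tool_rot: [2.365, 1.811, 0.258]
ft_force: [1.9, -1.0, 0.2]
grip_width: 0.495
grip_force: 0.0
([0.508, 0.097, 0.054], [-0.227, 0.04, -0.435])
```

```bash
python3 -m inch '[{"slide":[0.5,0.1,0.05],"angular":[-0.23,0.04,-0.43],"claw":0.0},{"slide":[0.5,0.1,0.05],"angular":[-0.23,0.04,-0.43],"claw":0.0},{"slide":[0.5,0.1,0.05],"angular":[-0.23,0.04,-0.43],"claw":0.0},{"slide":[0.5,0.1,0.05],"angular":[-0.23,0.04,-0.43],"claw":0.0},{"slide":[0.5,0.1,0.05],"angular":[-0.23,0.04,-0.43],"claw":0.0}]'
python3 - <<'E'
from h import *
np.set_printoptions(precision=4,suppress=True)
im,P,T=world("wrist"); save(im,"w1.png")
p=P[im["depth"]>0]
m=(p[:,2]>.222)&(p[:,2]<.25)&(p[:,0]>.51)&(p[:,0]<.575)&(abs(p[:,1])<.15)
q=p[m]; print(len(q),np.percentile(q,[1,50,99],axis=0) if len(q) else 0)
for o in ctrl.outline_of("lever","wrist")[:1]:
    q=P[o["mask"]&(im["depth"]>0)];print(o["confidence"],o["bbox"],np.percentile(q,[2,50,98],axis=0))
    b=q[(q[:,2]>.225)&(q[:,1]>-.03)&(q[:,1]<.04)&(q[:,0]<.56)]; print(len(b),np.percentile(b,[2,50,98],axis=0),np.polyfit(b[:,1],b[:,0],1))
z=p[(abs(p[:,2]-.255)<.005)&(p[:,0]>.57)];print("top front",len(z),np.percentile(z,[0.5,50,99],axis=0) if len(z) else 0)
print(rel([.545,.012,.245],Rt(0,.35)))
E
```

```text
time: 3.6
position: [0.4996, 0.0119, 0.3507]
tool_rot: [2.062, 1.996, 0.353]
ft_force: [0.5, -0.7, -0.0]
grip_width: 0.498
grip_force: 0.0
2240 [[ 0.5369 -0.0511  0.2326]
 [ 0.5433  0.0015  0.24  ]
 [ 0.5725  0.0508  0.2426]]
0.93 [336.9, 205.9, 49.1, 116.4] [[ 0.5372 -0.052   0.1051]
 [ 0.5438 -0.001   0.2399]
 [ 0.6022  0.0495  0.2423]]
1470 [[ 0.5375 -0.0284  0.2331]
 [ 0.5427  0.0071  0.2403]
 [ 0.5514  0.0388  0.2424]] [0.0398 0.543 ]
top front 44291 [[ 0.6008 -0.0767  0.2514]
 [ 0.6998  0.0561  0.2542]
 [ 0.8329  0.1385  0.2556]]
([0.013, 0.025, 0.46], [-0.0, -0.001, -0.002])
```

View pics/w1.png

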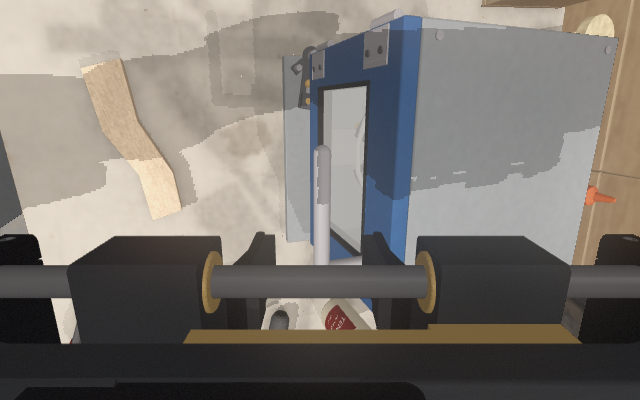

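The wrist view shows the lever bar at about (322,190), centred between the fingers, with its end at (322,150). The blue door's top edge is at column 400. I'll descend along the tool axis and grip.

```bash
python3 -m inch '[{"slide":[0.006,0.01,0.2],"angular":[0,0,0],"claw":0.0},{"slide":[0.006,0.01,0.4],"angular":[0,0,0],"claw":0.0},{"slide":[0.006,0.01,0.49],"angular":[0,0,0],"claw":0.0},{"slide":[0.006,0.01,0.49],"angular":[0,0,0],"claw":0.0},{"slide":[0.006,0.01,0.49],"angular":[0,0,0],"claw":-1},{"slide":[0.006,0.01,0.49],"angular":[0,0,0],"claw":-1},{"slide":[0.006,0.01,0.49],"angular":[0,0,0],"claw":-1},{"slide":[0.006,0.01,0.49],"angular":[0,0,0],"claw":-1}]' 30
cat > plan.py <<'E'
# rows: lever angle th, door angle phi from the current (closed) pose
from h import *
import sys
def plan(th0,phi0,seq,s=None,tilt0=None):
    s=s or st(); Rc=R.from_rotvec(s["tool_rot"]).as_matrix(); p=s["position"]
    # work in door frame at phi0
    def D(phi):
        a=A0-phi; return R.from_rotvec([0,0,a]).as_matrix()
    H3=np.array([*H,0]); r=.068
    g=lambda th,phi: H3+D(phi)@np.array([-.063,-.200+r*np.cos(th),.235-r*np.sin(th)])
    for th,phi,tilt,roll in seq:
        Rm=D(phi)@D(phi0).T@Rc
        Rm=R.from_rotvec(D(phi)@np.array([-1,0,0])*roll).as_matrix()@Rm
        if tilt: Rm=Rm@R.from_rotvec([tilt,0,0]).as_matrix()
        print(th,phi,*rel(p+g(th,phi)-g(th0,phi0),Rm,s),np.round(g(th,phi),3))
E
python3 - <<'E'
from plan import *
plan(0,0,[(.2,0,0,0),(.4,0,0,0),(.52,0,0,0),(.55,.06,0,0),(.55,.12,0,0),(.55,.2,0,0),(.55,.28,0,0)])
E
```

```text
time: 4.5
position: [0.5445, 0.0123, 0.2382]
tool_rot: [2.061, 1.994, 0.357]
ft_force: [-2.6, 0.0, -0.0]
grip_width: 0.22
grip_force: 1.7
0.2 0 [-0.005, -0.019, 0.051] [0.0, 0.0, 0.0] [0.545 0.011 0.221]
0.4 0 [-0.022, -0.037, 0.099] [0.0, 0.0, 0.0] [0.545 0.007 0.209]
0.52 0 [-0.036, -0.047, 0.127] [0.0, 0.0, 0.0] [0.545 0.003 0.201]
0.55 0.06 [-0.024, -0.081, 0.122] [-0.0, -0.04, 0.108] [0.537 0.007 0.199]
0.55 0.12 [-0.006, -0.111, 0.111] [-0.0, -0.079, 0.215] [0.529 0.011 0.199]
0.55 0.2 [0.021, -0.15, 0.096] [-0.001, -0.132, 0.358] [0.519 0.019 0.199]
0.55 0.28 [0.052, -0.187, 0.083] [-0.001, -0.185, 0.502] [0.509 0.026 0.199]
```

```bash
python3 -m inch '[{"slide":[0,0,0],"angular":[0,0,0],"claw":-1},{"slide":[0,0,0],"angular":[0,0,0],"claw":-1},{"slide":[0,0,0],"angular":[0,0,0],"claw":-1},{"slide":[-0.002,-0.01,0.025],"angular":[0,0,0],"claw":-1},{"slide":[-0.005,-0.019,0.05],"angular":[0,0,0],"claw":-1},{"slide":[-0.012,-0.028,0.075],"angular":[0,0,0],"claw":-1},{"slide":[-0.022,-0.037,0.1],"angular":[0,0,0],"claw":-1},{"slide":[-0.03,-0.042,0.115],"angular":[0,0,0],"claw":-1},{"slide":[-0.038,-0.05,0.133],"angular":[0,0,0],"claw":-1},{"slide":[-0.038,-0.05,0.133],"angular":[0,0,0],"claw":-1}]' 30
python3 - <<'E'
from h import *
save(world("scene")[0],"s2.png")
E
```

```text
time: 5.5
position: [0.5446, 0.0034, 0.2034]
tool_rot: [2.057, 1.996, 0.357]
ft_force: [-7.3, -0.1, 13.1]
grip_width: 0.204
grip_force: 32.2
```

```bash
python3 - <<'E'
from plan import *
plan(.54,0,[(.54,.04,0,0),(.54,.08,0,0),(.54,.12,0,0),(.54,.16,0,0),(.54,.2,0,0),(.54,.24,0,0),(.54,.28,0,0)])
E
```

```text
0.54 0.04 [0.011, -0.021, -0.008] [-0.0, -0.026, 0.072] [0.54  0.005 0.2  ]
0.54 0.08 [0.022, -0.042, -0.015] [-0.0, -0.053, 0.143] [0.534 0.008 0.2  ]
0.54 0.12 [0.035, -0.062, -0.023] [-0.0, -0.079, 0.215] [0.529 0.012 0.2  ]
0.54 0.16 [0.048, -0.081, -0.03] [-0.0, -0.106, 0.287] [0.524 0.015 0.2  ]
0.54 0.2 [0.062, -0.101, -0.037] [-0.0, -0.132, 0.358] [0.519 0.019 0.2  ]
0.54 0.24 [0.077, -0.119, -0.044] [-0.0, -0.159, 0.43] [0.514 0.023 0.2  ]
0.54 0.28 [0.092, -0.137, -0.051] [-0.0, -0.185, 0.502] [0.509 0.027 0.2  ]
```

```bash
python3 -m inch '[{"slide":[0.011,-0.021,-0.008],"angular":[0,-0.026,0.072],"claw":-1},{"slide":[0.022,-0.042,-0.015],"angular":[0,-0.053,0.143],"claw":-1},{"slide":[0.035,-0.062,-0.023],"angular":[0,-0.079,0.215],"claw":-1},{"slide":[0.048,-0.081,-0.03],"angular":[0,-0.106,0.287],"claw":-1},{"slide":[0.062,-0.101,-0.037],"angular":[0,-0.132,0.358],"claw":-1},{"slide":[0.077,-0.119,-0.044],"angular":[0,-0.159,0.43],"claw":-1},{"slide":[0.092,-0.137,-0.051],"angular":[0,-0.185,0.502],"claw":-1},{"slide":[0.092,-0.137,-0.051],"angular":[0,-0.185,0.502],"claw":-1}]'
python3 - <<'E'
from plan import *
im,P,T=world("scene"); save(im,"s3.png")
plan(.54,.28,[(.2,.28,0,0),(0,.28,0,0)]+[(0,.28+.08*k,0,0) for k in range(1,7)])
E
```

```text
time: 6.35
position: [0.5088, 0.0279, 0.2042]
tool_rot: [2.294, 1.673, 0.3]
ft_force: [-4.3, -1.7, 12.7]
grip_width: 0.201
grip_force: 31.4
0.2 0.28 [0.033, 0.03, -0.08] [-0.0, 0.0, -0.0] [0.512 0.035 0.221]
0 0.28 [0.039, 0.049, -0.131] [-0.0, 0.0, -0.0] [0.512 0.036 0.235]
0 0.36000000000000004 [0.061, 0.01, -0.145] [-0.0, -0.053, 0.143] [0.504 0.044 0.235]
0 0.44000000000000006 [0.086, -0.027, -0.159] [-0.0, -0.106, 0.286] [0.497 0.053 0.235]
0 0.52 [0.114, -0.062, -0.172] [-0.0, -0.16, 0.43] [0.49  0.063 0.235]
0 0.6000000000000001 [0.146, -0.094, -0.184] [-0.0, -0.213, 0.573] [0.484 0.073 0.235]
0 0.68 [0.179, -0.125, -0.195] [-0.0, -0.266, 0.716] [0.479 0.084 0.235]
0 0.76 [0.216, -0.152, -0.206] [-0.0, -0.319, 0.859] [0.475 0.095 0.235]
```

View pics/s3.png

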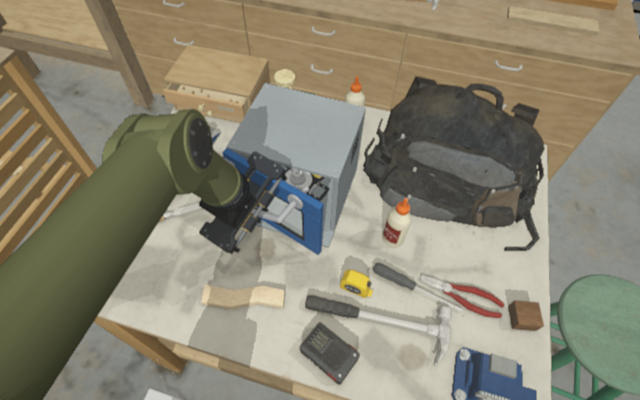

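The door is open about 0.28 rad: its free edge is at (320,245), with the gripper still on the lever at (275,205). I'll let the lever rise and continue to 0.76.

```bash
python3 -m inch '[{"slide":[0.033,0.03,-0.08],"angular":[0,0,0],"claw":-1},{"slide":[0.039,0.049,-0.131],"angular":[0,0,0],"claw":-1},{"slide":[0.061,0.01,-0.145],"angular":[0,-0.053,0.143],"claw":-1},{"slide":[0.086,-0.027,-0.159],"angular":[0,-0.106,0.286],"claw":-1},{"slide":[0.114,-0.062,-0.172],"angular":[0,-0.16,0.43],"claw":-1},{"slide":[0.146,-0.094,-0.184],"angular":[0,-0.213,0.573],"claw":-1},{"slide":[0.179,-0.125,-0.195],"angular":[0,-0.266,0.716],"claw":-1},{"slide":[0.216,-0.152,-0.206],"angular":[0,-0.319,0.859],"claw":-1},{"slide":[0.216,-0.152,-0.206],"angular":[0,-0.319,0.859],"claw":-1}]'
python3 - <<'E'
from plan import *
s=st();print(s["joint_positions"].round(2))
plan(0,.76,[(0,.76+.05*k,0,0) for k in range(1,6)])
E
```

```text
time: 7.3
position: [0.4721, 0.0975, 0.2357]
tool_rot: [2.603, 1.07, 0.183]
ft_force: [-3.8, -1.8, 0.3]
grip_width: 0.182
grip_force: 30.1
[ 0.12 -0.14 -0.57  1.97  0.27  1.19 -1.33]
0 0.81 [0.013, -0.024, -0.009] [0.0, -0.032, 0.09] [0.472 0.102 0.235]
0 0.86 [0.028, -0.048, -0.018] [0.001, -0.065, 0.18] [0.471 0.109 0.235]
0 0.91 [0.044, -0.071, -0.026] [0.001, -0.097, 0.269] [0.469 0.116 0.235]
0 0.96 [0.061, -0.094, -0.034] [0.001, -0.13, 0.359] [0.468 0.123 0.235]
0 1.01 [0.079, -0.115, -0.042] [0.002, -0.162, 0.449] [0.467 0.13  0.235]
```

```bash
python3 -m inch '[{"slide":[0.013,-0.024,-0.009],"angular":[0,-0.032,0.09],"claw":-1},{"slide":[0.028,-0.048,-0.018],"angular":[0,-0.065,0.18],"claw":-1},{"slide":[0.044,-0.071,-0.026],"angular":[0,-0.097,0.269],"claw":-1},{"slide":[0.061,-0.094,-0.034],"angular":[0,-0.13,0.359],"claw":-1},{"slide":[0.061,-0.094,-0.034],"angular":[0,-0.13,0.359],"claw":-1}]'
cat > f.py <<'E'
from plan import *
import sys
phi=float(sys.argv[1])
s=st();print(s["joint_positions"].round(2))
a=A0-phi; n=np.array([-np.cos(a),-np.sin(a)]); v=s["position"][:2]-H
t=np.array([v[1],-v[0]])/np.hypot(*v); f=s["ft_force"][:2]
print("F tangential(open +)",(f@t).round(2),"radial",(f@v/np.hypot(*v)).round(2),"F normal",(f@n).round(2),"phi meas",
  round((np.pi+np.arctan2(-v[1],-v[0])*0-0),0) , "ang", round(float(np.arctan2(-.132,-.063)-np.arctan2(v[1],v[0])+A0)%(2*np.pi),3),"r",np.hypot(*v).round(4))
d=float(sys.argv[2]) if len(sys.argv)>2 else .04
plan(0,phi,[(0,phi+d*k,0,0) for k in range(1,6)])
E
python3 f.py .96
```

```text
time: 7.8
position: [0.4664, 0.1223, 0.2359]
tool_rot: [2.685, 0.798, 0.134]
ft_force: [-2.8, -4.1, 0.6]
grip_width: 0.181
grip_force: 30.0
[ 0.1  -0.06 -0.64  1.91  0.33  1.29 -1.63]
F tangential(open +) -3.66 radial 3.37 F normal -1.87 phi meas 3.0 ang 0.957 r 0.1479
0 1.0 [0.011, -0.02, -0.007] [0.0, -0.026, 0.072] [0.467 0.129 0.235]
0 1.04 [0.022, -0.039, -0.014] [0.001, -0.052, 0.143] [0.467 0.135 0.235]
0 1.08 [0.034, -0.058, -0.021] [0.001, -0.079, 0.215] [0.467 0.14  0.235]
0 1.1199999999999999 [0.047, -0.076, -0.028] [0.002, -0.105, 0.287] [0.467 0.146 0.235]
0 1.16 [0.061, -0.094, -0.035] [0.002, -0.131, 0.359] [0.467 0.152 0.235]
```

```bash
python3 -m inch '[{"slide":[0.011,-0.02,-0.007],"angular":[0,-0.026,0.072],"claw":-1},{"slide":[0.022,-0.039,-0.014],"angular":[0,-0.052,0.143],"claw":-1},{"slide":[0.022,-0.039,-0.014],"angular":[0,-0.052,0.143],"claw":-1}]'
python3 f.py 1.04|grep F; python3 -m inch '[{"slide":[0.011,-0.02,-0.007],"angular":[0,-0.026,0.072],"claw":-1},{"slide":[0.022,-0.039,-0.014],"angular":[0,-0.052,0.143],"claw":-1},{"slide":[0.022,-0.039,-0.014],"angular":[0,-0.052,0.143],"claw":-1}]'
python3 f.py 1.12
```

```text
time: 8.1
position: [0.4652, 0.1357, 0.2357]
tool_rot: [2.714, 0.692, 0.117]
ft_force: [-3.9, 1.1, 1.4]
grip_width: 0.18
grip_force: 30.0
F tangential(open +) 1.27 radial 3.87 F normal 2.84 phi meas 3.0 ang 1.048 r 0.148
time: 8.4
position: [0.4651, 0.1484, 0.2357]
tool_rot: [2.738, 0.585, 0.1]
ft_force: [-4.8, 3.1, 0.9]
grip_width: 0.184
grip_force: 30.0
[ 0.07  0.02 -0.68  1.84  0.36  1.37 -1.85]
F tangential(open +) 2.87 radial 4.93 F normal 4.76 phi meas 3.0 ang 1.134 r 0.1481
0 1.1600000000000001 [0.011, -0.02, -0.007] [0.0, -0.026, 0.072] [0.467 0.152 0.235]
0 1.2000000000000002 [0.022, -0.039, -0.014] [0.0, -0.052, 0.144] [0.468 0.158 0.235]
0 1.2400000000000002 [0.034, -0.058, -0.021] [0.0, -0.078, 0.216] [0.468 0.164 0.235]
0 1.28 [0.047, -0.076, -0.028] [0.001, -0.104, 0.287] [0.469 0.17  0.235]
0 1.32 [0.061, -0.094, -0.034] [0.001, -0.13, 0.359] [0.471 0.175 0.235]
```

```bash
cat > bar.py <<'E'
from h import *
np.set_printoptions(precision=4,suppress=True)
im,P,T=world("wrist")
s=st(); Rc=R.from_rotvec(s["tool_rot"]).as_matrix()
Q=(P-s["position"])@Rc
for o in ctrl.outline_of("lever","wrist")[:1]:
    q=Q[o["mask"]&(im["depth"]>0)]; q=q[(abs(q[:,2])<.02)&(abs(q[:,1])<.03)]
    print(o["confidence"],o["bbox"],len(q),np.percentile(q,[2,50,98],axis=0))
    w=P[o["mask"]&(im["depth"]>0)]; w=w[w[:,2]>.23]; v=np.linalg.svd((w-w.mean(0))[:,:2])[2][0]; print("bar dir angle",np.degrees(np.arctan2(v[1],v[0])))
E
python3 bar.py; python3 -m inch '[{"slide":[0,0,0],"angular":[0,0,0],"claw":-0.4},{"slide":[0,0,0],"angular":[0,0,0],"claw":-0.4},{"slide":[0,0,0],"angular":[0,0,0],"claw":-0.4},{"slide":[0,0,0],"angular":[0,0,0],"claw":-0.4},{"slide":[0,0,0],"angular":[0,0,0],"claw":-0.4}]'; python3 f.py 1.12 | grep F; python3 bar.py
```

```text
0.83 [317.4, 256.8, 29.7, 148.3] 3371 [[-0.0303 -0.0064 -0.0054]
 [ 0.0154  0.0003 -0.0034]
 [ 0.0395  0.0067  0.0013]]
bar dir angle -156.85059933114317
time: 9.0
position: [0.466, 0.1468, 0.2365]
tool_rot: [2.735, 0.581, 0.102]
ft_force: [0.9, -0.2, -0.2]
grip_width: 0.298
grip_force: 0.0
F tangential(open +) -0.17 radial -0.91 F normal -0.55 phi meas 3.0 ang 1.123 r 0.1471
0.6 [319.4, 255.6, 31.9, 143.6] 3282 [[-0.0305 -0.0064 -0.0055]
 [ 0.0152  0.0001 -0.0036]
 [ 0.0386  0.0068  0.0012]]
bar dir angle -155.87414968128402
```

```bash
python3 -m inch '[{"slide":[0,0,0],"angular":[0,0,0],"claw":0.1},{"slide":[0,0,0],"angular":[0,0,0],"claw":0.1},{"slide":[0,0,0],"angular":[0,0,0],"claw":0.1},{"slide":[0,0,0],"angular":[0,0,0],"claw":0.1},{"slide":[0,0,0],"angular":[0,0,0],"claw":0.1}]'; python3 bar.py
python3 - <<'E'
from h import *
save(world("wrist")[0],"w4.png")
E
```

```text
time: 9.6
position: [0.4657, 0.1468, 0.2363]
tool_rot: [2.735, 0.582, 0.101]
ft_force: [0.4, -0.9, -0.2]
grip_width: 0.541
grip_force: 0.0
0.65 [318.5, 256.9, 31.6, 141.6] 3208 [[-0.0303 -0.0062 -0.0056]
 [ 0.0149  0.     -0.0037]
 [ 0.0387  0.0067  0.0006]]
bar dir angle -156.03074536582287
```

View pics/w4.png

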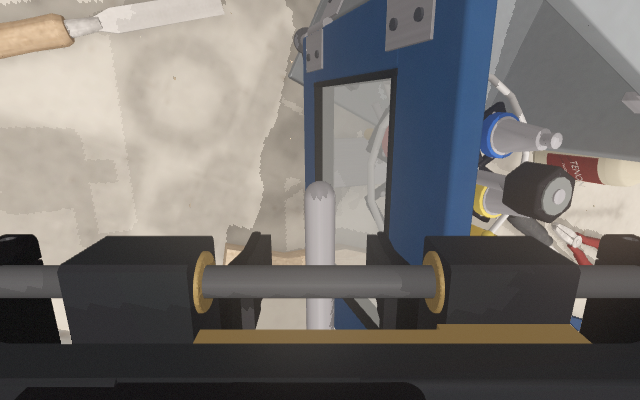

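The wrist view shows the door standing open untouched, with the bar centred between the open fingers at (320,230). On the carousel I see the blue tool at (510,135), the yellow one at (490,195) and the black knob at (538,192). The door holds at about 1.12 rad, and the force changed sign near 1.0 rad, which fits the snap. Next I'll back off and look at the carousel from above.

```bash
python3 -m inch '[{"slide":[0,0,-0.2],"angular":[0,0,0],"claw":0.1},{"slide":[0,0,-0.4],"angular":[0,0,0],"claw":0.1},{"slide":[0,0,-0.52],"angular":[0,0,0],"claw":0.1},{"slide":[0,0,-0.52],"angular":[0,0,0],"claw":0.1}]'
python3 - <<'E'
from h import *
s=st();print(s["joint_positions"].round(2))
k=door(1.12,[.104,-.118]);print(k)
v=door(1.12,[.104-.02,-.118-.05]);print(v,rel([*v,.37],Rt(1.12,0)))
im,P,T=world("scene");save(im,"s5.png")
np.set_printoptions(precision=4,suppress=True)
for c in("scene","top","wrist"):
    im,P,T=world(c)
    for q in("knob_grip","tool_red","tool_blue","tool_yellow"):
        for o in ctrl.outline_of(q,c)[:1]:
            m=P[o["mask"]&(im["depth"]>0)]
            print(c,q,round(o["confidence"],2),np.round(o["bbox"]),np.median(m,0) if len(m) else 0)
E
```

```text
time: 10.15
position: [0.4483, 0.1908, 0.363]
tool_rot: [2.737, 0.584, 0.113]
ft_force: [0.7, 0.6, 0.4]
grip_width: 0.552
grip_force: 0.0
[ 0.03 -0.01 -0.72  1.62  0.33  1.62 -1.84]
[ 0.54706172 -0.00080106]
[ 0.4932436  -0.00270109] ([-0.153, 0.742, 0.24], [0.669, -0.015, 0.009])
scene knob_grip 0.7 [280. 222.  68.  65.] [ 0.536  -0.0044  0.1218]
scene tool_red 0.52 [259. 209.  16.  25.] [0.5467 0.0515 0.1417]
scene tool_blue 0.87 [302. 204.  19.  25.] [ 0.5883 -0.0376  0.1449]
scene tool_yellow 0.81 [305. 224.  15.  26.] [ 0.535  -0.0624  0.1483]
top knob_grip 0.61 [319. 235.  61.  63.] [0.5361 0.0021 0.1199]
top tool_red 0.56 [291. 242.  18.  19.] [0.5445 0.0585 0.1397]
top tool_blue 0.67 [323. 212.  17.  16.] [ 0.5878 -0.0311  0.139 ]
top tool_yellow 0.7 [339. 228.  21.  19.] [ 0.5349 -0.0549  0.1378]
wrist knob_grip 0.82 [444. 147.  81. 126.] [0.5503 0.0024 0.1268]
wrist tool_blue 0.88 [460. 126.  52.  32.] [ 0.5936 -0.0252  0.1426]
wrist tool_yellow 0.98 [453. 175.  54.  25.] [ 0.5347 -0.049   0.1341]
```

```bash
python3 - <<'E'
from h import *
k=door(1.12,[.104,-.118]); Rm=Rt(1.12-np.pi/6,0)
v=k-Rm[:2,0]*.06;print(v,rel([*v,.37],Rm))
E
```

```text
[ 0.51164514 -0.04923313] ([-0.152, 0.927, 0.29], [0.654, 0.177, -0.984])
```

```bash
python3 -m inch '[{"slide":[-0.15,0.2,0.05],"angular":[0.2,0.05,-0.3],"claw":0.2},{"slide":[-0.15,0.4,0.1],"angular":[0.3,0.1,-0.5],"claw":0.2},{"slide":[-0.15,0.6,0.2],"angular":[0.5,0.15,-0.8],"claw":0.2},{"slide":[-0.15,0.8,0.25],"angular":[0.6,0.17,-0.98],"claw":0.2},{"slide":[-0.15,0.93,0.29],"angular":[0.654,0.177,-0.984],"claw":0.2},{"slide":[-0.15,0.93,0.29],"angular":[0.654,0.177,-0.984],"claw":0.2},{"slide":[-0.15,0.93,0.29],"angular":[0.654,0.177,-0.984],"claw":0.2}]'
cat > k.py <<'E'
from h import *
import sys
np.set_printoptions(precision=4,suppress=True)
s=st();print(s["joint_positions"].round(2))
im,P,T=world("wrist"); save(im,sys.argv[1]); ok=im["depth"]>0
for q in("knob_grip","tool_red","tool_blue","tool_yellow"):
    for o in ctrl.outline_of(q,"wrist")[:1]:
        m=P[o["mask"]&ok]; print(q,round(o["confidence"],2),np.round(o["bbox"]),np.median(m,0),np.percentile(m[:,2],98))
k=door(1.12,[.104,-.118])
m=ok&(P[...,2]>.219)&(P[...,2]<.232)&(np.hypot(P[...,0]-k[0],P[...,1]-k[1])<.028)
q=P[m]; 
if len(q)>20:
    h=cv2.convexHull((q[:,:2]*1000).astype(np.float32)); 
    (cx,cy),rad=cv2.minEnclosingCircle(h); mm=cv2.moments(h)
    print("knob top",len(q),cx,cy,rad,mm["m10"]/mm["m00"],mm["m01"]/mm["m00"],"z",np.median(q[:,2]))
    best=min(((lambda c:(np.ptp(h[:,0]@np.array([np.cos(c),np.sin(c)])),np.degrees(c)))(c)) for c in np.linspace(0,np.pi/3,61)); print("width min,dir (mod60)",best,"closing dir",np.degrees(np.arctan2(*R.from_rotvec(s["tool_rot"]).as_matrix()[[1,0],1])))
z=ok&(P[...,2]>.25)&(P[...,2]<.26)&(P[...,0]<.6); b=P[z]
if len(b)>50:
    v=np.linalg.svd((b-b.mean(0))[:,:2],full_matrices=False)[2][0]; print("door top pts",len(b),b.mean(0),np.degrees(np.arctan2(v[1],v[0])))
E
python3 k.py w6.png
```

```text
time: 11.65
position: [0.5133, -0.0587, 0.3692]
tool_rot: [2.809, 1.405, -0.004]
ft_force: [-0.4, -0.2, 0.3]
grip_width: 0.602
grip_force: 0.0
[ 0.31  0.02 -0.25  1.54  0.01  1.59 -0.58]
knob_grip 0.79 [310. 106. 151. 149.] [0.5495 0.0037 0.1189] 0.22618364910645894
tool_red 0.89 [283.  60.  40.  40.] [0.5548 0.0534 0.1373] 0.18325842682644966
tool_blue 0.32 [133.  82. 147. 162.] [0.4386 0.1161 0.2395] 0.25202728622115544
tool_yellow 0.92 [341. 156.  32.  38.] [ 0.5448 -0.0536  0.1372] 0.18307280963446315
knob top 1509 548.520263671875 -0.16373459994792938 18.996280670166016 548.5224955496108 -0.2588905129400329 z 0.224691274526705
width min,dir (mod60) (np.float64(33.597154397801205), np.float64(53.0)) closing dir -36.85403168639026
door top pts 5464 [0.4598 0.0731 0.2534] -156.20842587303468
```

View pics/w6.png

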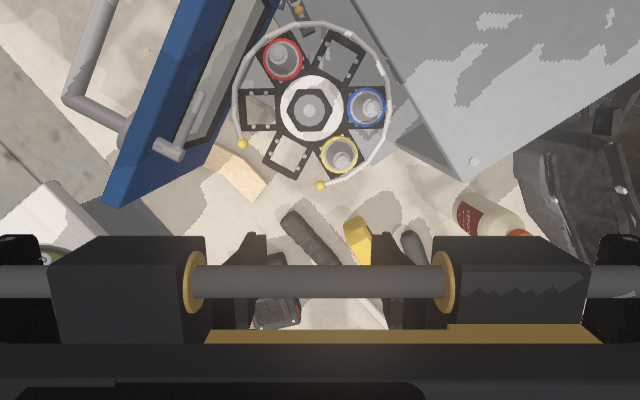

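The wrist view shows the knob at (310,108), with red at (283,60), blue at (367,107) and yellow at (340,155). The yellow balls are at (242,143) and (320,186), so the gap is near (283,160) and red must turn +120° (counterclockwise). I'll zoom in to check which way the hexagon's flats face.

```bash
python3 - <<'E'
import cv2
i=cv2.imread("pics/w6.png")[60:160,250:370]; cv2.imwrite("pics/w6c.png",cv2.resize(i,None,fx=4,fy=4,interpolation=2))
E
```

```text
(no output)
```

View pics/w6c.png

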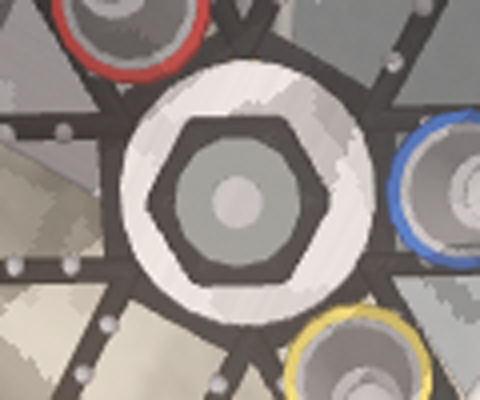

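The hexagon's flats face up and down in the image, which is the 53° direction, so closing along -67° (the door normal) fits. I'll align over the knob and descend.

```bash
python3 - <<'E'
from h import *
print(rel([.5485,0,.30],Rt(1.125,0)));print(rel([.5485,0,.217],Rt(1.125,0)))
E
```

```text
([0.239, 0.007, 0.282], [-0.001, -0.001, 1.016])
([0.239, 0.007, 0.614], [-0.001, -0.001, 1.016])
```

```bash
python3 -m inch '[{"slide":[0.12,0.004,0.1],"angular":[0,0,0.25],"claw":0.2},{"slide":[0.239,0.007,0.282],"angular":[0,0,0.5],"claw":0.2},{"slide":[0.239,0.007,0.282],"angular":[0,0,0.75],"claw":0.2},{"slide":[0.239,0.007,0.282],"angular":[0,0,1],"claw":0.2},{"slide":[0.239,0.007,0.282],"angular":[0,0,1],"claw":0.2},{"slide":[0.239,0.007,0.282],"angular":[0,0,1],"claw":0.2},{"slide":[0.239,0.007,0.282],"angular":[0,0,1],"claw":0.2}]'
python3 - <<'E'
from h import *
print(st()["joint_positions"].round(2),rel([.5485,0,.217],Rt(1.125,0)))
E
```

```text
time: 12.6
position: [0.5489, -0.0019, 0.3005]
tool_rot: [3.072, 0.654, 0.002]
ft_force: [-0.3, -0.4, 0.1]
grip_width: 0.606
grip_force: 0.0
[ 0.23  0.09 -0.3   1.59  0.03  1.46 -1.22] ([0.001, -0.008, 0.334], [0.001, -0.002, 0.016])
```

```bash
python3 -m inch '[{"slide":[0,-0.008,0.1],"angular":[0,0,0.016],"claw":0.2},{"slide":[0,-0.008,0.2],"angular":[0,0,0.016],"claw":0.2},{"slide":[0,-0.008,0.28],"angular":[0,0,0.016],"claw":0.2},{"slide":[0,-0.008,0.334],"angular":[0,0,0.016],"claw":0.2},{"slide":[0,-0.008,0.334],"angular":[0,0,0.016],"claw":0.2},{"slide":[0,-0.008,0.334],"angular":[0,0,0.016],"claw":-1},{"slide":[0,-0.008,0.334],"angular":[0,0,0.016],"claw":-1},{"slide":[0,-0.008,0.334],"angular":[0,0,0.016],"claw":-1},{"slide":[0,-0.008,0.334],"angular":[0,0,0.016],"claw":-1},{"slide":[0,-0.008,0.334],"angular":[0,0,0.016],"claw":-1}]' 30
```

```text
time: 13.6
position: [0.5488, -0.0002, 0.2175]
tool_rot: [-3.076, -0.637, -0.003]
ft_force: [-0.8, 1.2, 4.0]
grip_width: 0.386
grip_force: 30.0
```

```bash
for i in 1; do python3 -m inch '[{"slide":[0,0,0],"angular":[0,0,0],"claw":-1},{"slide":[0,0,0],"angular":[0,0,-0.12],"claw":-1},{"slide":[0,0,0],"angular":[0,0,-0.24],"claw":-1},{"slide":[0,0,0],"angular":[0,0,-0.36],"claw":-1},{"slide":[0,0,0],"angular":[0,0,-0.48],"claw":-1},{"slide":[0,0,0],"angular":[0,0,-0.6],"claw":-1},{"slide":[0,0,0],"angular":[0,0,-0.72],"claw":-1},{"slide":[0,0,0],"angular":[0,0,-0.84],"claw":-1},{"slide":[0,0,0],"angular":[0,0,-1],"claw":-1},{"slide":[0,0,0],"angular":[0,0,-1],"claw":-1}]' 50; done; python3 -c "
from h import *
print(st()['torque'])"
```

```text
time: 14.6
position: [0.5488, 0.0002, 0.2175]
tool_rot: [-2.806, -1.413, -0.003]
ft_force: [-0.3, 2.6, 6.4]
grip_width: 0.382
grip_force: 50.0
[0.56153926 0.11088724 0.16455658]
```

```bash
python3 -m inch '[{"slide":[0,0,0],"angular":[0,0,-0.12],"claw":-1},{"slide":[0,0,0],"angular":[0,0,-0.24],"claw":-1},{"slide":[0,0,0],"angular":[0,0,-0.36],"claw":-1},{"slide":[0,0,0],"angular":[0,0,-0.48],"claw":-1},{"slide":[0,0,0],"angular":[0,0,-0.6],"claw":-1},{"slide":[0,0,0],"angular":[0,0,-0.72],"claw":-1},{"slide":[0,0,0],"angular":[0,0,-0.84],"claw":-1},{"slide":[0,0,0],"angular":[0,0,-1],"claw":-1},{"slide":[0,0,0],"angular":[0,0,-1],"claw":-1}]'; python3 -c "
from h import *
print(st()['torque'])
im,P,T=world('scene');save(im,'s7.png')"
```

```text
time: 15.5
position: [0.5485, 0.0003, 0.2175]
tool_rot: [2.344, 2.091, 0.002]
ft_force: [-1.7, 2.3, 7.7]
grip_width: 0.386
grip_force: 50.0
[0.65014186 0.3100988  0.28706216]
```

```bash
python3 -m inch '[{"slide":[0,0,0],"angular":[0,0,-0.12],"claw":-1},{"slide":[0,0,0],"angular":[0,0,-0.24],"claw":-1},{"slide":[0,0,0],"angular":[0,0,-0.36],"claw":-1},{"slide":[0,0,0],"angular":[0,0,-0.48],"claw":-1},{"slide":[0,0,0],"angular":[0,0,-0.6],"claw":-1},{"slide":[0,0,0],"angular":[0,0,-0.72],"claw":-1},{"slide":[0,0,0],"angular":[0,0,-0.84],"claw":-1},{"slide":[0,0,0],"angular":[0,0,-1],"claw":-1},{"slide":[0,0,0],"angular":[0,0,-1],"claw":-1}]'; python3 -c "
from h import *
print(st()['joint_positions'].round(2),st()['torque'])"
```

```text
time: 16.45
position: [0.55, -0.0008, 0.2174]
tool_rot: [1.722, 2.623, 0.004]
ft_force: [0.8, 2.1, 5.9]
grip_width: 0.384
grip_force: 50.0
[ 0.32  0.14 -0.4   1.72  0.05  1.3   0.32] [0.32654827 0.0882367  0.19160503]
```

```bash
python3 -m inch '[{"slide":[0,0,0],"angular":[0,0,-0.12],"claw":-1},{"slide":[0,0,0],"angular":[0,0,-0.24],"claw":-1},{"slide":[0,0,0],"angular":[0,0,-0.36],"claw":-1},{"slide":[0,0,0],"angular":[0,0,-0.48],"claw":-1},{"slide":[0,0,0],"angular":[0,0,-0.6],"claw":-1},{"slide":[0,0,0],"angular":[0,0,-0.72],"claw":-1},{"slide":[0,0,0],"angular":[0,0,-0.84],"claw":-1},{"slide":[0,0,0],"angular":[0,0,-1],"claw":-1},{"slide":[0,0,0],"angular":[0,0,-1],"claw":-1}]'; python3 -c "
from h import *
s=st();print(s['torque'],s['joint_positions'].round(2)); y=R.from_rotvec(s['tool_rot']).as_matrix()[:,1];print(np.degrees(np.arctan2(y[1],y[0])))"
```

```text
time: 17.35
position: [0.5493, -0.0011, 0.2174]
tool_rot: [0.986, 2.98, 0.0]
ft_force: [0.4, 0.4, 6.3]
grip_width: 0.383
grip_force: 50.1
[ 0.15804512 -0.14465217  0.60386566] [ 0.35  0.14 -0.43  1.72  0.06  1.3   0.84]
53.39388663196932
```

```bash
python3 -m inch '[{"slide":[0,0,0],"angular":[0,0,0],"claw":0.2},{"slide":[0,0,0],"angular":[0,0,0],"claw":0.2},{"slide":[0,0,0],"angular":[0,0,0],"claw":0.2},{"slide":[0,0,0],"angular":[0,0,0],"claw":0.2},{"slide":[0,0,0],"angular":[0,0,0],"claw":0.2},{"slide":[0,0,-0.2],"angular":[0,0,0],"claw":0.2},{"slide":[0,0,-0.4],"angular":[0,0,0],"claw":0.2},{"slide":[-0.2,0,-0.6],"angular":[0,0,0],"claw":0.2},{"slide":[-0.24,0,-0.61],"angular":[0,0,0],"claw":0.2},{"slide":[-0.24,0,-0.61],"angular":[0,0,0],"claw":0.2}]'
python3 k.py w8.png
```

```text
time: 18.35
position: [0.5989, -0.0398, 0.3708]
tool_rot: [0.993, 2.976, 0.001]
ft_force: [0.1, -0.1, -0.1]
grip_width: 0.598
grip_force: 0.0
[ 0.36  0.21 -0.41  1.34  0.08  1.61  0.89]
knob_grip 0.76 [317. 106. 155. 151.] [ 0.5446 -0.0002  0.119 ] 0.22629463382427367
tool_red 0.71 [270.  83.  43.  40.] [ 0.4981 -0.0211  0.1363] 0.18312626562172687
tool_blue 0.7 [366.  79.  40.  43.] [0.5525 0.0543 0.1363] 0.183038737011881
tool_yellow 0.73 [183. 164.  61.  43.] [ 0.4922 -0.1887  0.0577] 0.0642118167122309
knob top 1494 547.5751953125 0.26031413674354553 18.920394897460938 547.4918350866461 0.09851536993663035 z 0.22470417833112533
width min,dir (mod60) (np.float64(33.32068383658657), np.float64(53.0)) closing dir 53.092538976490374
door top pts 2645 [0.5663 0.1208 0.2537] 27.161240035715156
```

View pics/w8.png

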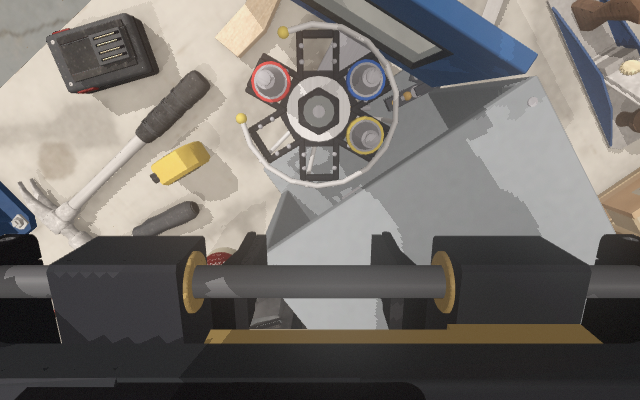

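The red tool at (270,83) sits in the gap between the yellow balls at (283,32) and (240,118). All three tools are hanging, the hexagon is back on its detent angle, and the knob is still where it was, so the door has held open. I'm handing in.

```bash
python3 -c "
from h import *
print(ctrl.close_job())"
```

```text
the job is handed in; nothing more can be done
None
```

I handed in the job at about 18 s of the 64 s: the door stands open by itself at about 1.12 rad on its stay, and the red tool is clicked in at the loading gap with all three tools hanging. I never touched the glue bottle or the tape measure.

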